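# Clamp a brittle test bar with a thumbscrew

## Task

Slide the white bar lying in the clamp fixture gently all the way in until it meets the end stop. Then turn the fixture's knurled thumbscrew clockwise until its foot seats on the bar and holds it finger-tight, stopping as soon as the resistance has clearly risen, for the bar is brittle and cracks if the screw is forced or the bar is pressed hard. Let go and leave the other things on the bench alone.

Things in the scene. Friction and masses are not known exactly. Their poses are not given: they have to be found in the camera images.
- fixture: Steel clamp fixture bolted to the bench, sizes in mm. Origin on the bench, straight under the thumbscrew's axis; z up, +x the way the bar slides in, y across. Dark base plate 110 x 110 x 10 from x = -43 to 67. A bridge (columns at y = +-36; crossbar 28 in x, 88 in y, top at z = 84) straddles the bar and carries the thumbscrew. Cheeks from x = -33 to 32, tops at z = 44, guide the bar with 1.5 play a side.
- screw_axis (a point): Fixed point of the fixture on the thumbscrew's upright axis, 105 mm above the bench; axes as the fixture's. The thumbscrew's head is a knurled steel cylinder, diameter 28, height 22 mm, on a 10 mm neck above the bridge: seated, the head spans z = 94 to 116 mm; at the start it stands an unknown 1.5 to 5 mm higher. Clockwise from above tightens, sinking 8 mm per full turn.
- foot_point (a point): Fixed point on the screw's axis at the bar's top, 46 mm above the bench, where the screw's 22 mm wide foot seats. The free screw takes some 0.05 N m and stays where left. The foot meets the bar after an unknown 1.3 to 3.7 rad; then the torque rises some 0.3 N m per rad. Finger-tight: 0.12 to 0.22 N m; the bar cracks above some 0.28. The head is sprung (1.5 N m/rad) and twists back when let go.
- anvil: Aluminium rail fixed in the fixture, on which the bar lies; origin and axes as the fixture's. Top 34 mm above the bench, from x = -133 to 35 mm; 18 mm wide in front of the cheeks, so narrower than the bar, whose long sides can be gripped there, and 33 mm wide between the cheeks.
- bar: White ceramic test bar 150 x 30 x 12 mm, about 0.14 kg, loose, lying on the rail between the cheeks. Origin at the centre of its underside, x along its length towards the end stop, z up. At the start it is 12 to 30 mm short of the stop; fully home its origin is at fixture x = -40 and its near end sticks out to x = -115.
- bar_far_end (a point): Centre of the bar's far end face (bar x = +75 mm, 6 mm above its underside).
- stop_face (a point): Point on the face of the end stop, at fixture x = 35 mm, 40 mm above the bench, which the far end of the bar must meet. The stop is a steel block with its top at 50 mm.
- spare_bar: Second white bar of the same size lying flat on the bench beside the fixture, about 125 mm to its +y side; leave alone.
- spare_screw: Loose thumbscrew standing on its 28 mm head on the bench, 58 mm tall, about 110 mm to the fixture's -y side; leave alone. Origin under its centre.
- beaker: Glass beaker 66 mm wide, 85 mm tall, far left; leave alone.
- wash_bottle: White bottle 60 mm wide, 160 mm tall, far right; leave alone.
- jar: Amber jar 60 mm wide, 80 mm tall, far right; leave alone.
- screwdriver: Screwdriver lying on the bench beyond the fixture; leave alone.
Not all that is in view belongs to the job. What is shaped like the bar but blue or purple is not meant. There is more than one size of the fixture; the one meant has the size given above.

How it is judged:
On the way, in this order (a step that is already met when the one before it is completed fails the run):
1. the bar is home against the end stop (x of bar_far_end in the frame of stop_face above -0.0025 m), for 0.2 s.
2. the thumbscrew presses the bar on the rail (contact force between anvil and bar above 8 N and x of bar_far_end in the frame of stop_face above -0.003 m and contact force between the fingers and bar below 0.1 N), for 0.2 s.
At the end, for the whole second after the job is handed in: The bar's far end is within 3 mm of the end stop, and the thumbscrew presses it on the rail with 8 to 55 N (bar on rail), everything at rest (x of bar_far_end in the frame of stop_face above -0.003 m and contact force between anvil and bar between 8 and 55 N and linear speed of bar below 0.005 m/s); the robot touches nothing.
It fails at once if the bar is pressed on the rail with more than 60 N (it cracks) (contact force between anvil and bar above 60 N).
It fails at once if another thing on the bench is moved more than 20 mm (distance of any of spare_bar, spare_screw, beaker, wash_bottle, jar, screwdriver from where it was at the start of the episode above 0.02 m).
It also fails if it takes over 72 s, if anything falls off the work surface, if the arm or the gripper's body presses on something with over 40 N, if the wrist force passes 120 N, or if a joint passes its speed limit or range.

## Robot

A 6-joint arm with a two-finger parallel gripper is mounted at the origin on the work surface. World frame = base frame: x ahead of the robot, y to its left, z up, the work surface at z = 0. Lengths are in m, angles in rad, forces in N, time in s.
With the tool pointing down it reaches from about 0.275 to 0.825 m from the base axis. Payload 4.9 kg.
Tool frame: the origin (TCP) lies between the finger pads; the fingertips stand ctrl.tips_ahead ahead of it and the grasp point (between the pads) lies 3 mm ahead of it (ctrl.tips_ahead is the distance from the TCP to the fingertips, in m); x points along the fingers, y is the direction in which the jaws open and shut, and the axes are right-handed (so a half turn about x gives the same grasp; the last joint's range is limited). The gripper opens to 85 mm and grips with 20 to 120 N. Pads are 22 mm wide; open, the fingers measure 114 mm over their backs; the gripper's body (76 mm by 85 mm) begins 54 mm behind the grasp point. The pads swing forward as they close: fully open they stand 13 mm farther back than shut.
Start: joints at [-0.134, 0.326, -0.193, 1.052, 0, 1.437], TCP at [0.55, 0, 0.253] pointing down, gripper open.
Joint ranges: [-2.65, 2.65], [-0.97, 1.79], [-1.3, 1.35], [-1.93, 2.1], [-1.47, 1.37], [-3.14, 3.14]. Speed limits (rad/s): [2.57, 2.57, 3.14, 3.14, 3.14, 3.14].

## Interface

Orientations are given as a rotation vector (axis times angle).
In Python, from station import ctrl, vision, workorder gives the robot as it stands.
- The arm moves only by the tool send_rows, never from a script. Its argument "commands" is text: rows parted by semicolons, each of 6 numbers parted by spaces: the shift along the tool's x, y, z in cm, then the turn, a rotation vector about the tool's x, y, z in rad. A call has exactly 8 rows; each row shifts and turns the pose as measured when the row begins, along the tool's axes as they then stand; what a row does not reach is not made up. A row lasts 1/8 s, in which the tool goes at most 62.5 mm and 10.7 degrees, less where a joint would pass 70% of its speed; a pose out of reach is approached as far as the arm can. A call is refused whole if a number of a shift passes 6.25 or a number of a turn 0.188, either way. A call with a gripper value outside its range is refused whole. "jaw" is the closure, from 0 (fully open) to 1 (shut), set as the call begins (left out, the last holds). The fingers move at their own pace and stop on an object; "newtons" is the grip in N (left out, the last holds). Time passes only in rows, so rows that do not move let the fingers close, or fill a call up. It gives the time, the measured TCP pose, the force and the opening at its end, in the units of the state.
- ctrl.state(): the state, without advancing time (a new reading comes with each control period).
- vision.snapshot(name): name is "scene" or "side" or "wrist"; returns (picture, depth): 400x640x3 uint8, red, green, blue; 400x640 float32, m along the optical axis (not along the pixel's ray), 0 where there is no reading.
- vision.camera_params(name): a dict with "mtx" (3x3 intrinsics, pixels), "R" (3x3) and "t" (3): a world point X has camera coordinates R X + t; the wrist camera has in their place "hand_eye" (4x4, takes a point from camera to tool coordinates, whose origin is the TCP and whose axes are the tool frame's). Camera axes: x right, y down, z forward; pixel columns grow to the right and rows downward; lengths in m; the calibration is good to about 2 mm. A picture is of the moment at which its call begins: read the wrist's pose just before it. camera_params takes no time and is no camera call.
- workorder.job_done(): hands the job in, once; it reports no verdict.
The state is a dict: "t": time; "q": joint angles; "joint_velocities": joint speeds; "effort": joint torques, N m; "position": TCP position; "tool_rot": TCP orientation; "contact_force": force on the tool from outside, world axes, zero at the start; "moment": the same for the moment, N m; "gripper_width": finger opening in m.
Only numpy, scipy, OpenCV 4.12 (cv2) and the standard library are available. Lean on these libraries where they do the work, as an engineer would, in place of code of your own. Each camera call takes 0.05 s, during which the arm holds its last target.

## Working session

There is one attempt and no reset: what is moved stays moved. The work goes in short steps, Python scripts to look and compute and a tool call to move; the robot and the scene stay as the last step left them, time stands still between calls to the robot, and variables do not carry over. Pictures are saved under pics/ and viewed, and the job is handed in when it is done.

Besides the shell and the picture viewer there is one more tool, called after "Call:" as a command line: name --argument value ..., lists and objects as JSON in quotes. send_rows: Moves the arm, as the interface text tells. Its arguments: {"type":"object","properties":{"commands":{"type":"string"},"jaw":{"type":"number"},"newtons":{"type":"number"}},"required":["commands"]}

```bash
ls; mkdir -p pics; python3 - <<'E'
from station import ctrl, vision, workorder
import cv2,numpy as np
print(ctrl.state(), ctrl.tips_ahead)
for n in ["scene","side","wrist"]:
    p,d=vision.snapshot(n); cv2.imwrite(f"pics/{n}0.png",p[:,:,::-1]); np.save(f"pics/{n}0.npy",d); 
    print(n,vision.camera_params(n))
E
```

```text
pics
{'t': 0.0, 'q': array([-1.34199006e-01,  3.26923554e-01, -1.93581030e-01,  1.05202016e+00,
       -9.75754660e-06,  1.43660727e+00]), 'joint_velocities': array([ 0.00016937,  0.00057194,  0.00120551,  0.00054473,  0.00085428,
       -0.00055805]), 'effort': array([-1.24197268e-03, -4.43398941e+01,  2.62443137e+01,  1.56443648e-02,
       -1.97191571e-04, -6.55614656e-06]), 'position': array([5.49450315e-01, 8.34391887e-05, 2.52513969e-01]), 'tool_rot': array([ 1.20855912,  1.21062033, -1.21036437]), 'contact_force': array([-0.83392343,  1.03151768,  1.03546713]), 'moment': array([ 0.01094381, -0.04085143, -0.03545593]), 'gripper_width': 0.08554152477505014} 0.022
scene {'mtx': array([[389.35526547,   0.        , 319.34807094],
       [  0.        , 389.35526547, 205.86098527],
       [  0.        ,   0.        ,   1.        ]]), 'R': array([[ 0.14737853,  0.98907905, -0.00148338],
       [ 0.7298128 , -0.10975835, -0.67477877],
       [-0.66757236,  0.09836532, -0.73801857]]), 't': array([-0.06884331, -0.31761488,  1.52074891])}
side {'mtx': array([[381.54942051,   0.        , 323.07542947],
       [  0.        , 381.54942051, 200.23612784],
       [  0.        ,   0.        ,   1.        ]]), 'R': array([[-0.76435156, -0.64458472,  0.01665018],
       [-0.40513139,  0.45999752, -0.79010812],
       [ 0.50163258, -0.61066589, -0.61274132]]), 't': array([0.38806001, 0.29538473, 1.07397038])}
wrist {'mtx': array([[308.47134169,   0.        , 316.71893337],
       [  0.        , 308.47134169, 196.14434024],
       [  0.        ,   0.        ,   1.        ]]), 'hand_eye': array([[-5.93855232e-04, -3.05595418e-01,  9.52161272e-01,
        -1.20083301e-01],
       [ 9.99999521e-01,  5.59476674e-04,  8.03255161e-04,
        -1.33300755e-04],
       [-7.78183118e-04,  9.52161293e-01,  3.05594940e-01,
        -7.80014501e-02],
       [ 0.00000000e+00,  0.00000000e+00,  0.00000000e+00,
         1.00000000e+00]])}
```

View pics/scene0.png

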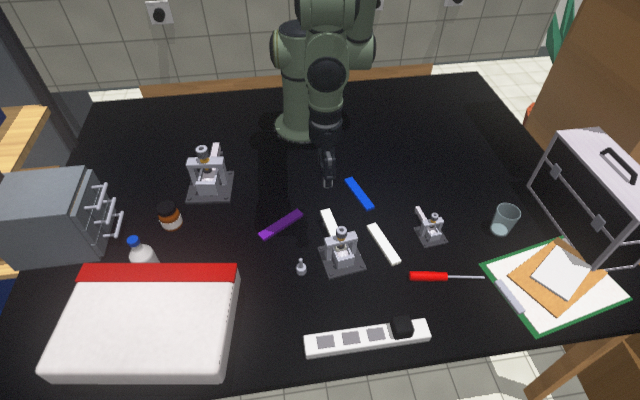

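View pics/side0.png

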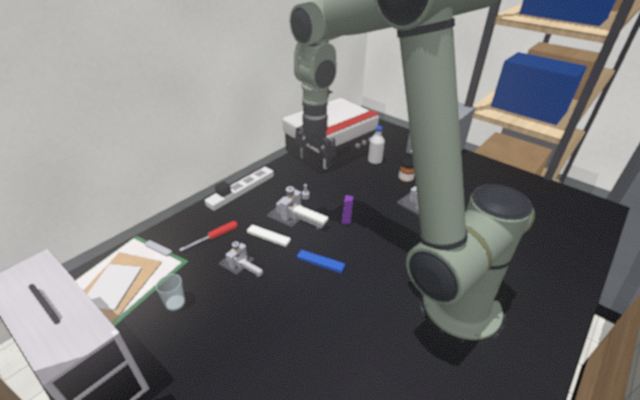

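View pics/wrist0.png

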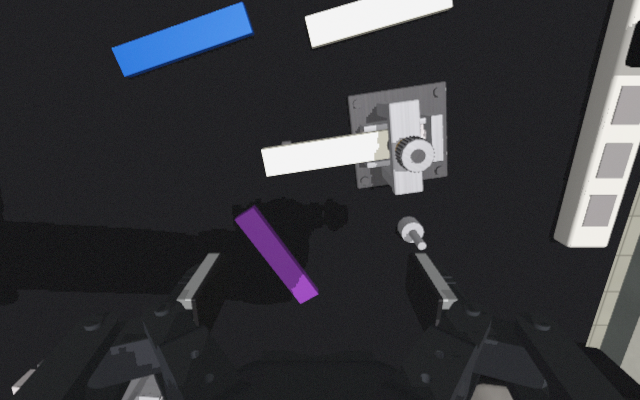

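```bash
cat > h.py <<'E'
import numpy as np,cv2
from station import ctrl,vision
from scipy.spatial.transform import Rotation as Ro
def cam(n,st=None):
    c=vision.camera_params(n); K=c['mtx']
    if 'R' in c: R=c['R'].T; o=-R@c['t']
    else:
        st=st or ctrl.state(); T=Ro.from_rotvec(st['tool_rot']).as_matrix(); H=c['hand_eye']
        R=T@H[:3,:3]; o=T@H[:3,3]+st['position']
    return K,R,o
def ray(C,uv,z):
    K,R,o=C; d=R@np.linalg.inv(K)@np.array([uv[0],uv[1],1.]); return o+d*(z-o[2])/d[2]
def proj(C,X):
    K,R,o=C; p=K@(R.T@(np.asarray(X)-o)); return p[:2]/p[2]
E
python3 - <<'E'
from h import *
print(Ro.from_rotvec(ctrl.state()['tool_rot']).as_matrix().round(3))
im=cv2.imread('pics/wrist0.png'); cv2.imwrite('pics/w0c.png',cv2.resize(im[60:260,250:480],None,fx=3.4,fy=3,interpolation=cv2.INTER_CUBIC)[:600])
im=cv2.imread('pics/scene0.png'); cv2.imwrite('pics/s0c.png',cv2.resize(im[130:290,170:470],None,fx=2.6,fy=2.6,interpolation=cv2.INTER_CUBIC))
E
```

```text
[[-0.001  1.    -0.   ]
 [ 0.    -0.    -1.   ]
 [-1.    -0.001 -0.   ]]
```

View pics/w0c.png

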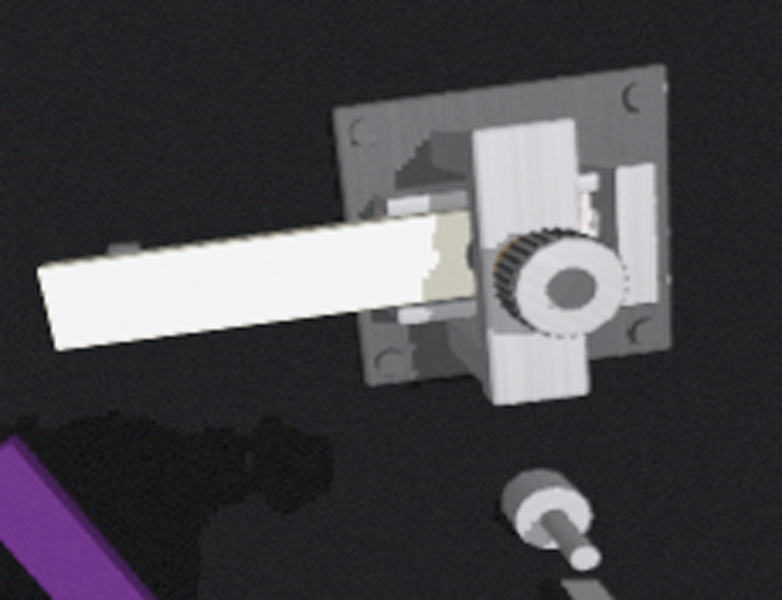

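View pics/s0c.png

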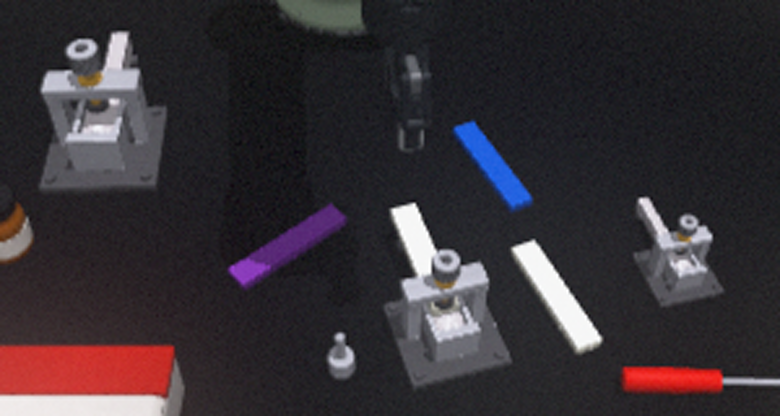

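Fixture candidates in the scene view are the large one (210,175), the middle one (342,250) and the small one (431,228). The bar candidates are the white bar in the middle fixture (330,222), the loose white bar (384,243), the blue one (359,193) and the purple one (281,224). I choose the middle fixture, since it has the spare bar at +y and the spare screw at -y, and will check its size.

```bash
cat > m0.py <<'E'
from h import *
C=cam('wrist')
f=lambda x,y:(250+(x+.5)/3.4-.5,60+(y+.5)/3-.5)
P=[ray(C,f(*c),.010)[:2] for c in [(335,107),(665,66),(670,349),(367,385)]]
P=np.array(P);print(P.round(4)); print([np.linalg.norm(P[i]-P[i-1]).round(4) for i in range(4)])
ex=(P[1]+P[2]-P[0]-P[3])/2; ey=(P[0]+P[1]-P[2]-P[3])/2
a1=np.arctan2(ex[1],ex[0]);a2=np.arctan2(-ey[0],ey[1]);print('yaw',a1,a2)
yaw=(a1+a2)/2;u=np.array([np.cos(yaw),np.sin(yaw)]);v=np.array([-u[1],u[0]])
O=P.mean(0)-.012*u; print('origin from plate',O)
print('head', ray(C,f(571,287),.119))
B=[ray(C,f(*c),.046)[:2] for c in [(38,267),(57,350),(470,298),(470,210)]]
for b in B: print('bar fix', ((b-O)@u).round(4),((b-O)@v).round(4))
S=cam('scene')
g=lambda x,y:(170+(x+.5)/2.6-.5,130+(y+.5)/2.6-.5)
print('scene head',ray(S,g(447,258),.119),'plate FL FR', ray(S,g(420,385),.01),ray(S,g(511,350),.01))
print('spare screw', ray(C,f(545,515),.02), 'barnear scene',ray(S,g(391,208),.046),ray(S,g(416,204),.046))
E
python3 m0.py
```

```text
[[ 0.5845  0.0801]
 [ 0.6912  0.0945]
 [ 0.7067 -0.0126]
 [ 0.5995 -0.0278]]
[np.float64(0.1089), np.float64(0.1076), np.float64(0.1082), np.float64(0.1082)]
yaw 0.13773612307979824 0.140739832439186
origin from plate [0.63358188 0.03186462]
head [0.63307122 0.0322304  0.119     ]
bar fix -0.1428 0.0141
bar fix -0.1426 -0.0164
bar fix -0.0102 -0.0155
bar fix -0.0081 0.0153
scene head [0.63265273 0.03414079 0.119     ] plate FL FR [ 0.70729052 -0.00365587  0.01      ] [0.67927845 0.09861598 0.01      ]
spare screw [ 0.66569535 -0.08106939  0.02      ] barnear scene [ 0.49309567 -0.00161105  0.046     ] [0.491266   0.02767173 0.046     ]
```

Call:
send_rows --commands "0 -5 -0.3 0 0 0; 0 -5 -0.3 0 0 0; 0 0 0 -0.139 0 0; 5 0 0 0 0 0; 5 0 0 0 0 0; 3 0 0 0 0 0; 0 0 0 0 0 0; 0 0 0 0 0 0" --jaw 1 --newtons 20

```text
t: 1.15
position: [0.4457, 0.0063, 0.1191]
tool_rot: [1.102, 1.275, -1.104]
contact_force: [-0.3, 0.5, 0.3]
gripper_width: 0.0
```

```bash
cat > st.py <<'E'
from h import *
O=np.array([.6333,.032]);yaw=.139
u=np.array([np.cos(yaw),np.sin(yaw)]);v=np.array([-u[1],u[0]])
def rep(lab=''):
    s=ctrl.state();T=Ro.from_rotvec(s['tool_rot']).as_matrix();p=s['position'][:2]-O
    print(lab,'t',round(s['t'],2),'fix',(p@u).round(4),(p@v).round(4),'z',s['position'][2].round(4),'q6',s['q'][5].round(3),'F',s['contact_force'].round(2),'M',s['moment'].round(3),'w',round(s['gripper_width'],4))
    print(' toolx',T[:,0].round(4),'tooly yaw rel fix',round(np.arctan2(T[1,1],T[0,1])-yaw,4))
    return s
if __name__=='__main__': rep()
E
python3 - <<'E'
from st import *
rep()
p,d=vision.snapshot('wrist');cv2.imwrite('pics/w1.png',p[:,:,::-1]);rep()
E
```

```text
t 1.15 fix -0.1894 0.0006 z 0.1191 q6 1.276 F [-0.29  0.46  0.32] M [-0.079 -0.005  0.006] w 0.0
 toolx [-1.7e-03  1.0e-04 -1.0e+00] tooly yaw rel fix 0.0047
 t 1.2 fix -0.1893 0.0005 z 0.1193 q6 1.276 F [-0.37  0.61 -0.32] M [-0.018  0.035  0.005] w -0.0001
 toolx [-1.4e-03  1.0e-04 -1.0e+00] tooly yaw rel fix 0.0046
```

View pics/w1.png

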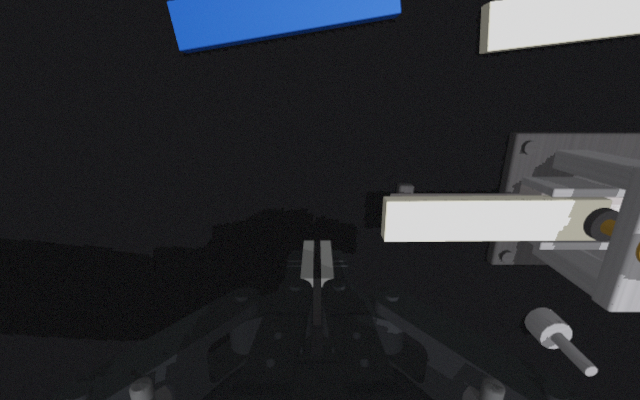

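```bash
python3 - <<'E'
from st import *
C=cam('wrist')
im=cv2.imread('pics/w1.png')
m=(im.min(2)>190).astype(np.uint8);m[:, 480:]=0;m[:180]=0;m[250:]=0;m[:,:350]=0
c=max(cv2.findContours(m,0,2)[0],key=cv2.contourArea)[:,0];print(c.min(0),c.max(0))
for uv in [(383,199),(383,240),(470,198),(470,240)]:
    b=ray(C,uv,.046)[:2]-O;print(uv,(b@u).round(4),(b@v).round(4))
# finger back right tip edge
b=ray(C,(332,242),ctrl.state()['position'][2]-.022)[:2]-O;print((b@u).round(4),(b@v).round(4))
b=ray(C,(302,242),ctrl.state()['position'][2]-.022)[:2]-O;print((b@u).round(4),(b@v).round(4))
E
```

```text
[385 201] [479 241]
(383, 199) -0.1457 0.0148
(383, 240) -0.1436 -0.015
(470, 198) -0.0884 0.0158
(470, 240) -0.0836 -0.0147
-0.1817 0.0085
-0.1969 0.0085
```

Call:
send_rows --commands "3 0 0 0 0 0; 2.8 0 0 0 0 0; 0 0 0 -0.005 0 0; 0 1.5 0 0 0 0; 0 1 0 0 0 0; 0 0.5 0 0 0 0; 0 0 0 0 0 0; 0 0 0 0 0 0"

```text
t: 2.2
position: [0.484, 0.0099, 0.0703]
tool_rot: [1.103, 1.263, -1.09]
contact_force: [-0.4, 0.0, 0.2]
gripper_width: 0.0003
```

```bash
python3 st.py
```

```text
t 2.2 fix -0.1509 -0.0012 z 0.0703 q6 1.289 F [-0.36  0.05  0.18] M [0.021 0.041 0.041] w 0.0003
 toolx [ 0.0147 -0.0024 -0.9999] tooly yaw rel fix 0.0108
```

Call:
send_rows --commands "0 -0.8 0 0 0 0; 0 0 -0.1 -0.01 0 -0.015; 0 0 0 0 0 0; 0.5 0 0 0 0 0; 0.4 0 0 0 0 0; 0 0 0 0 0 0; 0 0 0 0 0 0; 0 0 0 0 0 0"

```text
t: 3.2
position: [0.474, 0.0097, 0.06]
tool_rot: [1.085, 1.28, -1.095]
contact_force: [-0.8, -0.1, -0.4]
gripper_width: -0.0002
```

```bash
python3 st.py
```

```text
t 3.2 fix -0.1609 -0.0001 z 0.06 q6 1.278 F [-0.76 -0.1  -0.42] M [ 0.037 -0.079 -0.052] w -0.0002
 toolx [-0.0033 -0.0047 -1.    ] tooly yaw rel fix 0.0212
```

Call:
send_rows --commands "0 0.25 0 -0.01 0 0; 0 0.25 0 0 0 0; 0 0.25 0 0 0 0; 0 0.25 0 0 0 0; 0 0.25 0 0 0 0; 0 0.25 0 0 0 0; 0 0.25 0 0 0 0; 0 0 0 0 0 0"

```text
t: 4.2
position: [0.4922, 0.0128, 0.0601]
tool_rot: [1.077, 1.285, -1.088]
contact_force: [-0.6, -0.0, 0.8]
gripper_width: 0.0001
```

```bash
python3 st.py
```

```text
t 4.2 fix -0.1424 0.0005 z 0.0601 q6 1.279 F [-0.58 -0.01  0.77] M [0.028 0.056 0.019] w 0.0001
 toolx [-0.0039 -0.005  -1.    ] tooly yaw rel fix 0.0319
```

Call:
send_rows --commands "0 0.2 0 0.015 0 0; 0 0.2 0 0.015 0 0; 0 0.2 0 0 0 0; 0 0.2 0 0 0 0; 0 0.2 0 0 0 0; 0 0.15 0 0 0 0; 0 0 0 0 0 0; 0 0 0 0 0 0"

```text
t: 5.2
position: [0.5042, 0.0146, 0.06]
tool_rot: [1.101, 1.272, -1.112]
contact_force: [-0.7, -1.0, 0.9]
gripper_width: 0.0001
```

```bash
python3 st.py
```

```text
t 5.2 fix -0.1303 0.0007 z 0.06 q6 1.318 F [-0.71 -0.98  0.94] M [-0.055  0.193  0.01 ] w 0.0001
 toolx [-0.0043 -0.0049 -1.    ] tooly yaw rel fix -0.0002
```

Call:
send_rows --commands "0 0.1 0 0 0 0; 0 0.1 0 0 0 0; 0 0.1 0 0 0 0; 0 0.1 0 0 0 0; 0 0.1 0 0 0 0; 0 0 0 0 0 0; 0 0 0 0 0 0; 0 0 0 0 0 0"

```text
t: 6.2
position: [0.5078, 0.0152, 0.0599]
tool_rot: [1.099, 1.273, -1.114]
contact_force: [-2.4, -1.3, 3.5]
gripper_width: 0.0001
```

```bash
python3 st.py
```

```text
t 6.2 fix -0.1266 0.0007 z 0.0599 q6 1.32 F [-2.43 -1.31  3.53] M [-0.086  0.575 -0.023] w 0.0001
 toolx [-0.0071 -0.0055 -1.    ] tooly yaw rel fix -0.0004
```

Call:
send_rows --commands "0 0.1 0 0 0 0; 0 0.1 0 0 0 0; 0 0.1 0 0 0 0; 0 0 0 0 0 0; 0 0 0 0 0 0; 0 0 0 0 0 0; 0 0 0 0 0 0; 0 0 0 0 0 0"

```text
t: 7.2
position: [0.5079, 0.0152, 0.06]
tool_rot: [1.096, 1.277, -1.119]
contact_force: [-3.6, -0.4, 4.1]
gripper_width: -0.0001
```

```bash
python3 - <<'E'
from st import *
rep()
p,d=vision.snapshot('wrist');cv2.imwrite('pics/w2.png',p[:,:,::-1])
p,d=vision.snapshot('side');cv2.imwrite('pics/sd2.png',cv2.resize(p[160:260,240:360,::-1],None,fx=6,fy=6,interpolation=cv2.INTER_CUBIC))
p,d=vision.snapshot('scene');cv2.imwrite('pics/sc2.png',cv2.resize(p[190:290,290:410,::-1],None,fx=6,fy=6,interpolation=cv2.INTER_CUBIC))
E
```

```text
t 7.2 fix -0.1265 0.0008 z 0.06 q6 1.322 F [-3.62 -0.39  4.15] M [-0.112  0.653 -0.031] w -0.0001
 toolx [-0.0128 -0.0071 -0.9999] tooly yaw rel fix -0.0007
```

View pics/w2.png

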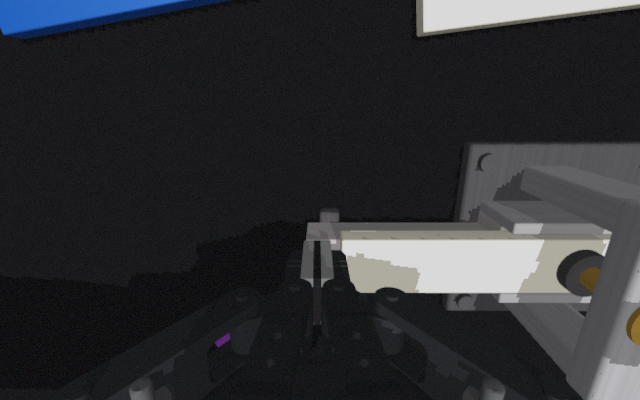

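View pics/sc2.png

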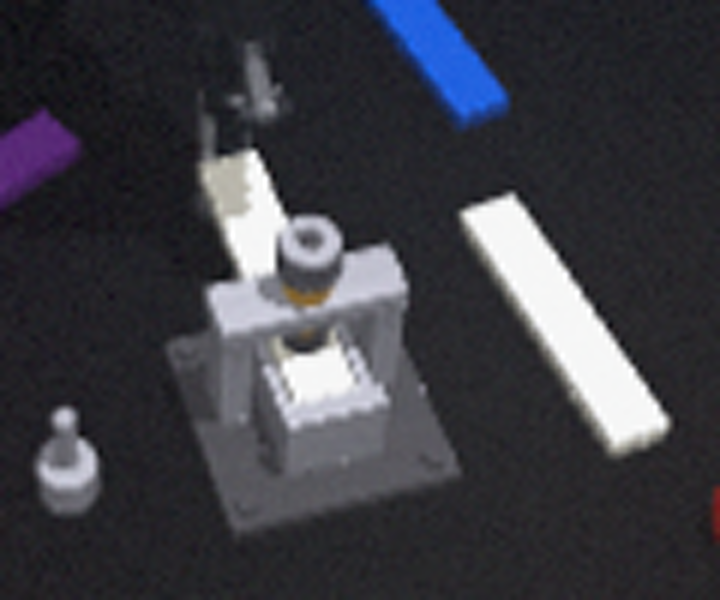

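```bash
python3 - <<'E'
from st import *
C=cam('wrist');S=cam('scene')
def r(C,uv,z): b=ray(C,uv,z)[:2]-O; return (b@u).round(4),(b@v).round(4)
print('wrist near',r(C,(343,240),.046),r(C,(347,290),.046))
g=lambda x,y:(290+(x+.5)/6-.5,190+(y+.5)/6-.5)
print('scene near',r(S,g(200,165),.046),r(S,g(258,150),.046))
print('scene far white edge',r(S,g(288,405),.046),r(S,g(358,385),.046))
print('stop inner top expected px', [(((proj(S,[*(O+u*.035+v*y),.05])-[290,190])+.5)*6-.5).round(0) for y in(-.015,.015)])
print('bar far top if home', [(((proj(S,[*(O+u*.035+v*y),.046])-[290,190])+.5)*6-.5).round(0) for y in(-.015,.015)])
print('bar far top if 4mm short', [(((proj(S,[*(O+u*.031+v*y),.046])-[290,190])+.5)*6-.5).round(0) for y in(-.015,.015)])
print('plate corner', [(((proj(S,[*(O+u*x+v*y),.01])-[290,190])+.5)*6-.5).round(0) for x,y in((.067,-.055),(.067,.055),(-.043,-.055))])
E
```

```text
wrist near (np.float64(-0.1141), np.float64(0.0137)) (np.float64(-0.1114), np.float64(-0.0141))
scene near (np.float64(-0.1133), np.float64(-0.0141)) (np.float64(-0.1146), np.float64(0.0159))
scene far white edge (np.float64(0.0332), np.float64(-0.0174)) (np.float64(0.0318), np.float64(0.0162))
stop inner top expected px [array([295., 402.]), array([358., 386.])]
bar far top if home [array([294., 407.]), array([358., 391.])]
bar far top if 4mm short [array([291., 400.]), array([355., 384.])]
plate corner [array([229., 532.]), array([460., 472.]), array([160., 340.])]
```

View pics/sd2.png

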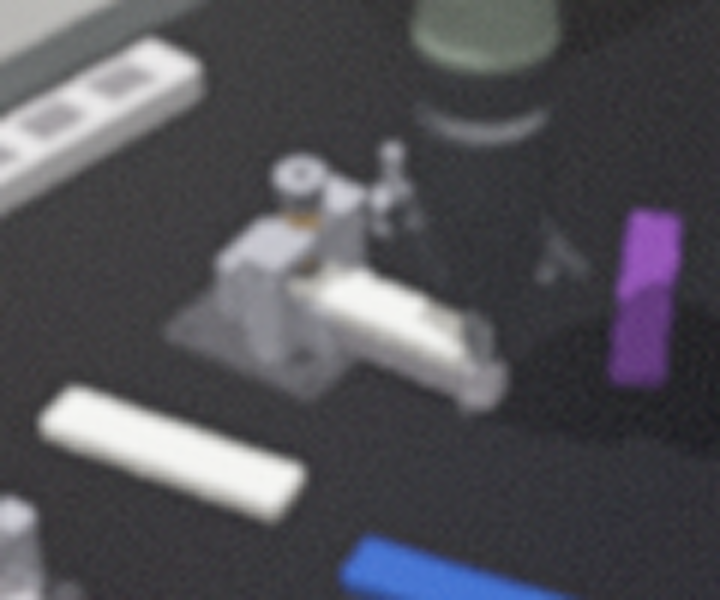

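Call:
send_rows --commands "0 0.25 0 0 0 0; 0 0.25 0 0 0 0; 0 0.25 0 0 0 0; 0 0.25 0 0 0 0; 0 0 0 0 0 0; 0 0 0 0 0 0; 0 0 0 0 0 0; 0 0 0 0 0 0"

```text
t: 8.35
position: [0.5082, 0.0153, 0.0601]
tool_rot: [1.085, 1.287, -1.135]
contact_force: [-2.9, 0.6, 3.7]
gripper_width: 0.0001
```

```bash
python3 st.py
```

```text
t 8.35 fix -0.1262 0.0008 z 0.0601 q6 1.327 F [-2.87  0.6   3.72] M [-0.127  0.784 -0.006] w 0.0001
 toolx [-0.0314 -0.0121 -0.9994] tooly yaw rel fix -0.0016
```

Call:
send_rows --commands "0 -0.7 0 0 0 0; 0 -1 0 0 0 0; 0 -0.5 0 0 0.01 0.03; -5 0 0 0 0 0; -5 0 0 0 0 0; -3 0 0 -0.18 0 0; 0 0 0 -0.18 0 0; 0 0 0 -0.18 0 0"

```text
t: 9.35
position: [0.4853, 0.0119, 0.1944]
tool_rot: [0.689, 1.458, -0.679]
contact_force: [0.0, -0.2, -0.9]
gripper_width: 0.0
```

Call:
send_rows --commands "0 0 0 -0.18 0 0; 0 0 0 -0.18 0 0; 0 0 0 -0.18 0 0; 0 0 0 -0.18 0 0; 0 0 0 -0.18 0 0; 0 0 0 -0.18 0 0; 0 0 0 -0.18 0 0; 0 0 0 -0.18 0 0" --jaw 0

```text
t: 10.35
position: [0.4833, 0.0119, 0.1938]
tool_rot: [-0.477, 1.505, 0.481]
contact_force: [-0.3, -0.1, 0.2]
gripper_width: 0.0855
```

Call:
send_rows --commands "0 0 0 -0.18 0 0; 0 0 0 -0.18 0 0; 0 0 0 -0.18 0 0; 0 0 0 -0.18 0 0; 0 0 0 -0.18 0 0; 0 0 0 -0.18 0 0; 0 0 0 -0.18 0 0; 0 0 0 -0.18 0 0"

```text
t: 11.35
position: [0.481, 0.012, 0.1927]
tool_rot: [-1.593, 0.895, 1.576]
contact_force: [-0.5, 0.8, 0.3]
gripper_width: 0.0853
```

```bash
python3 st.py; python3 - <<'E'
from st import *
s=ctrl.state();p,d=vision.snapshot('wrist');cv2.imwrite('pics/w3.png',p[:,:,::-1])
T=Ro.from_rotvec(s['tool_rot']).as_matrix();print(T.T@(np.array([*O,.2])-s['position']),s['q'])
E
```

```text
t 11.35 fix -0.1536 0.0013 z 0.1927 q6 -2.235 F [-0.46  0.76  0.26] M [-0.016  0.054 -0.041] w 0.0853
 toolx [ 0.015   0.0078 -0.9999] tooly yaw rel fix -2.7504
[-0.00485397 -0.14163291 -0.05974738] [-0.13445037  0.24325377 -0.47484288  0.8389113   0.00970137 -2.23539036]
```

View pics/w3.png

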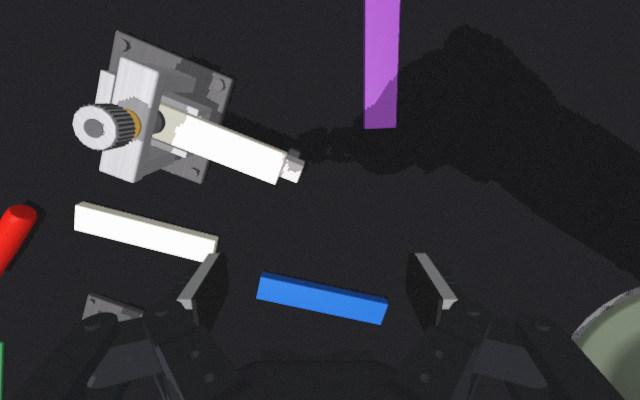

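Call:
send_rows --commands "0 0 0 0 0 0.017; 0 -3.5 -1.5 0 0 0; 0 -3.5 -1.5 0 0 0; 0 -3.5 -1.5 0 0 0; 0 -2.5 -1 0 0 0; 0 0 0 0 0 0; 0 0 0 0 0 0; 0 0 0 0 0 0"

```text
t: 12.4
position: [0.6219, 0.0306, 0.1909]
tool_rot: [-1.577, 0.924, 1.582]
contact_force: [-0.1, 0.9, 0.2]
gripper_width: 0.0854
```

```bash
cat > go.py <<'E'
from st import *
def go():
    s=rep();T=Ro.from_rotvec(s['tool_rot']).as_matrix()
    d=T.T@(np.array([*O,.12])-s['position']);x=T[:,0]
    e=T.T@np.array([0,0,-1.]) # desired x in tool axes
    print('to axis at z.12 (cm, tool)',(d*100).round(2),'turn y,z',-e[2].round(4),e[1].round(4))
go()
E
python3 go.py; python3 - <<'E'
from st import *
s=ctrl.state();p,d=vision.snapshot('wrist');cv2.imwrite('pics/w4.png',p[:,:,::-1])
p,d=vision.snapshot('scene');cv2.imwrite('pics/sc4.png',cv2.resize(p[150:290,270:430,::-1],None,fx=4,fy=4,interpolation=cv2.INTER_CUBIC))
E
```

```text
t 12.4 fix -0.0115 0.0002 z 0.1909 q6 -2.155 F [-0.06  0.95  0.16] M [-0.011 -0.014  0.021] w 0.0854
 toolx [-0.0048 -0.0025 -1.    ] tooly yaw rel fix -2.7646
to axis at z.12 (cm, tool) [ 7.09 -1.1  -0.44] turn y,z 0.0002 -0.0054
```

View pics/w4.png

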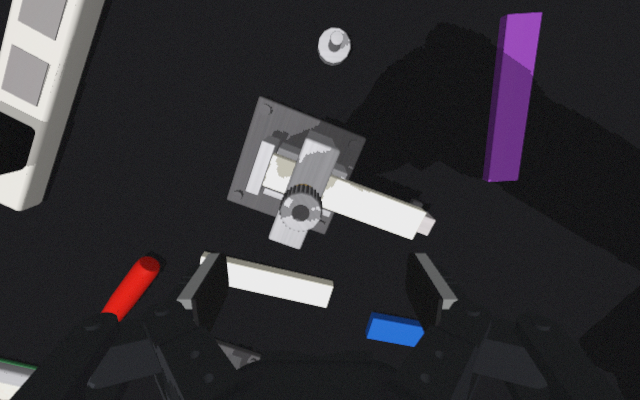

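View pics/sc4.png

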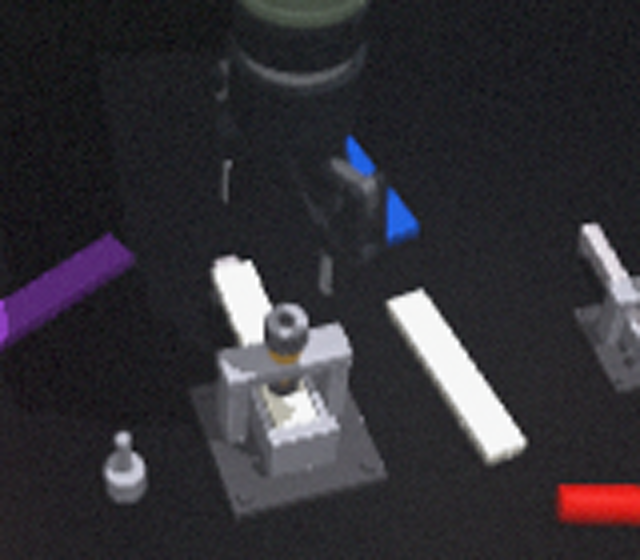

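```bash
python3 - <<'E'
from st import *
C=cam('wrist');p,d=vision.snapshot('wrist')
g=cv2.cvtColor(p,cv2.COLOR_RGB2GRAY)
K,R,o=C
for uv in [(301,212),(301,226),(288,212),(314,212)]:
    z=d[uv[1]-1:uv[1]+2,uv[0]-1:uv[0]+2]; z=np.median(z[z>0]); X=R@(np.linalg.inv(K)@np.array([*uv,1])*z)+o; print(uv,X.round(4))
print(ray(C,(301,212),.119))
cv2.imwrite('pics/w5.png',cv2.resize(p[150:260,230:380,::-1],None,fx=5,fy=5,interpolation=cv2.INTER_CUBIC))
E
```

```text
(301, 212) [0.6334 0.0307 0.1182]
(301, 226) [0.6283 0.04   0.1172]
(288, 212) [0.6409 0.0353 0.1174]
(314, 212) [0.6257 0.0267 0.1174]
[0.6335075 0.0303947 0.119    ]
```

View pics/w5.png

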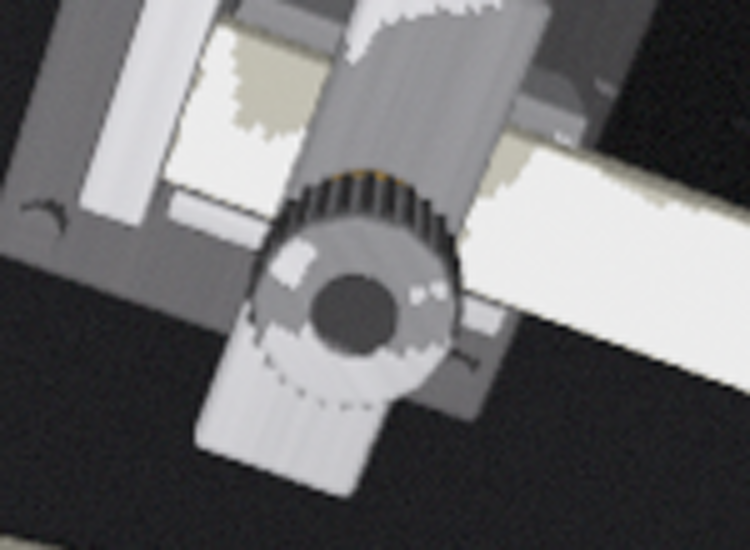

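Call:
send_rows --commands "0 -1.1 -0.4 0 0 -0.005; 0 0 0 0 0 0; 0 0 0 0 0 0; 2.5 0 0 0 0 0; 2 0 0 0 0 0; 1 0 0 0 0 0; 0 0 0 0 0 0; 0 0 0 0 0 0"

```text
t: 13.55
position: [0.6356, 0.0324, 0.1367]
tool_rot: [-1.58, 0.918, 1.575]
contact_force: [0.1, 0.6, -0.1]
gripper_width: 0.0856
```

```bash
python3 go.py
```

```text
t 13.55 fix 0.0023 0.0001 z 0.1367 q6 -2.152 F [ 0.08  0.64 -0.14] M [ 0.02  -0.041  0.033] w 0.0856
 toolx [ 3.6e-03 -1.0e-04 -1.0e+00] tooly yaw rel fix -2.7649
to axis at z.12 (cm, tool) [1.67 0.22 0.08] turn y,z -0.0018 0.0031
```

Call:
send_rows --commands "0 0.2 0.08 0 0 0.003; 0 0 0 0 0 0; 0.9 0 0 0 0 0; 0.8 0 0 0 0 0; 0.2 0 0 0 0 0; 0 0 0 0 0 0; 0 0 0 0 0 0; 0 0 0 0 0 0"

```text
t: 14.55
position: [0.6342, 0.0321, 0.1178]
tool_rot: [-1.581, 0.919, 1.575]
contact_force: [-0.5, 0.5, 0.6]
gripper_width: 0.0855
```

```bash
python3 go.py;  python3 - <<'E'
from st import *
p,d=vision.snapshot('wrist');cv2.imwrite('pics/w6.png',p[:,:,::-1])
E
```

```text
t 14.55 fix 0.0009 -0.0001 z 0.1178 q6 -2.151 F [-0.53  0.47  0.65] M [ 0.009 -0.02   0.025] w 0.0855
 toolx [ 0.0031 -0.0018 -1.    ] tooly yaw rel fix -2.7649
to axis at z.12 (cm, tool) [-0.22  0.08  0.04] turn y,z -0.0031 0.0018
```

View pics/w6.png

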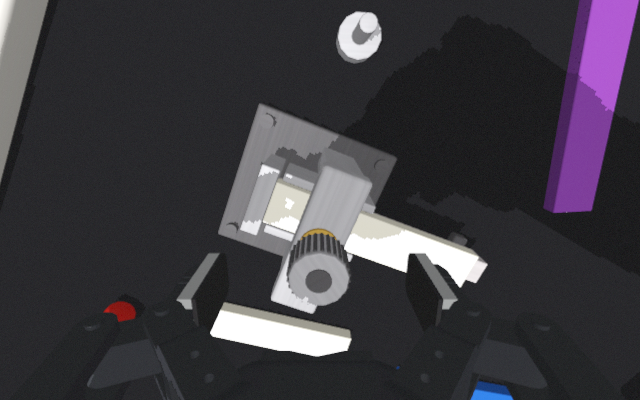

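Call:
send_rows --commands "0 0.08 0.04 0 0 0; 0 0 0 0 0 0; 0 0 0 0 0 0; 0 0 0 0 0 0; 0 0 0 0 0 0; 0 0 0 0 0 0; 0 0 0 0 0 0; 0 0 0 0 0 0" --jaw 1 --newtons 30

```text
t: 15.6
position: [0.6335, 0.032, 0.1184]
tool_rot: [-1.582, 0.919, 1.574]
contact_force: [0.4, -0.1, 0.7]
gripper_width: 0.0268
```

```bash
cat > rd.py <<'E'
from st import *
from station import vision
L=[]
for i in range(4):
    s=ctrl.state();L.append([*s['contact_force'],*s['moment']])
    if i<3: vision.snapshot('wrist')
L=np.array(L);print('Mz',L[:,5].round(3),'mean wrench',L.mean(0).round(3));
E
python3 go.py; python3 rd.py
```

```text
t 15.6 fix 0.0002 -0.0 z 0.1184 q6 -2.152 F [ 0.44 -0.1   0.72] M [-0.019  0.09   0.001] w 0.0268
 toolx [ 0.0038 -0.0019 -1.    ] tooly yaw rel fix -2.7648
to axis at z.12 (cm, tool) [-0.16  0.01  0.01] turn y,z -0.0035 0.0024
Mz [ 0.001 -0.041 -0.017  0.043] mean wrench [-0.215 -0.285  0.551 -0.016  0.058 -0.004]
```

Call:
send_rows --commands "0.02 0 0 0.13 0 0; 0.02 0 0 0.13 0 0; 0.02 0 0 0.13 0 0; 0.02 0 0 0.13 0 0; 0.02 0 0 0.13 0 0; 0.02 0 0 0.13 0 0; 0 0 0 0 0 0; 0 0 0 0 0 0"

```text
t: 16.75
position: [0.6335, 0.032, 0.1174]
tool_rot: [-0.999, 1.329, 0.993]
contact_force: [-0.6, 0.6, 0.2]
gripper_width: 0.0269
```

```bash
sed -i "s/\*s\['moment'\]\]/*s['moment'],s['effort'][5],s['q'][5]]/; s/print('Mz'/print('eff6',L[:,6].round(4),'q6',L[-1,7].round(4),'Mz'/" rd.py; python3 go.py; python3 rd.py
```

```text
t 16.75 fix 0.0002 -0.0 z 0.1174 q6 -1.35 F [-0.57  0.62  0.16] M [-0.091  0.027  0.053] w 0.0269
 toolx [ 0.0039 -0.0021 -1.    ] tooly yaw rel fix 2.7171
to axis at z.12 (cm, tool) [-0.26  0.02 -0.  ] turn y,z -0.0009 0.0044
eff6 [0.0573 0.0319 0.0281 0.0331] q6 -1.3493 Mz [0.053 0.058 0.033 0.069] mean wrench [-0.241 -0.296  0.348 -0.018  0.048  0.053  0.038 -1.35 ]
```

Call:
send_rows --commands "0.015 0 0 0.1 0 0; 0.015 0 0 0.1 0 0; 0.015 0 0 0.1 0 0; 0.015 0 0 0.1 0 0; 0 0 0 0 0 0; 0 0 0 0 0 0; 0 0 0 0 0 0; 0 0 0 0 0 0"

```text
t: 17.9
position: [0.6335, 0.032, 0.1169]
tool_rot: [-0.689, 1.457, 0.683]
contact_force: [-0.5, -0.4, -0.5]
gripper_width: 0.0269
```

```bash
python3 go.py; python3 rd.py
```

```text
t 17.9 fix 0.0002 -0.0001 z 0.1169 q6 -0.945 F [-0.51 -0.43 -0.49] M [-0.018  0.087  0.022] w 0.0269
 toolx [ 0.004  -0.0021 -1.    ] tooly yaw rel fix 2.3113
to axis at z.12 (cm, tool) [-0.31  0.02 -0.01] turn y,z 0.0009 0.0044
eff6 [0.0427 0.0361 0.0357 0.039 ] q6 -0.9441 Mz [0.022 0.037 0.048 0.017] mean wrench [ 0.054 -0.079  0.457 -0.02   0.099  0.031  0.038 -0.944]
```

Call:
send_rows --commands "0.012 0 0 0.08 0 0; 0.012 0 0 0.08 0 0; 0.012 0 0 0.08 0 0; 0 0 0 0 0 0; 0 0 0 0 0 0; 0 0 0 0 0 0; 0 0 0 0 0 0; 0 0 0 0 0 0"

```text
t: 19.05
position: [0.6335, 0.032, 0.1166]
tool_rot: [-0.5, 1.51, 0.495]
contact_force: [-0.7, 1.1, 0.8]
gripper_width: 0.0269
```

```bash
python3 rd.py
```

```text
eff6 [0.0456 0.0432 0.043  0.0444] q6 -0.7006 Mz [0.022 0.003 0.018 0.072] mean wrench [-0.427  0.169  0.54   0.02   0.09   0.029  0.044 -0.701]
```

Call:
send_rows --commands "0.012 0 0 0.08 0 0; 0.012 0 0 0.08 0 0; 0.012 0 0 0.08 0 0; 0 0 0 0 0 0; 0 0 0 0 0 0; 0 0 0 0 0 0; 0 0 0 0 0 0; 0 0 0 0 0 0"

```text
t: 20.2
position: [0.6335, 0.0319, 0.1164]
tool_rot: [-0.31, 1.545, 0.305]
contact_force: [-0.5, -0.1, 1.5]
gripper_width: 0.0267
```

```bash
python3 rd.py
```

```text
eff6 [0.0774 0.075  0.0748 0.0761] q6 -0.4567 Mz [0.071 0.084 0.109 0.083] mean wrench [-0.451 -0.016  1.083 -0.008  0.087  0.087  0.076 -0.457]
```

Call:
send_rows --commands "0.008 0 0 0.06 0 0; 0.008 0 0 0.06 0 0; 0 0 0 0 0 0; 0 0 0 0 0 0; 0 0 0 0 0 0; 0 0 0 0 0 0; 0 0 0 0 0 0; 0 0 0 0 0 0"

```text
t: 21.35
position: [0.6336, 0.0319, 0.1164]
tool_rot: [-0.215, 1.556, 0.21]
contact_force: [-0.6, 0.2, 0.6]
gripper_width: 0.0269
```

```bash
python3 rd.py
```

```text
eff6 [0.1114 0.1105 0.1104 0.1109] q6 -0.3361 Mz [0.094 0.114 0.141 0.138] mean wrench [-0.293  0.063  0.766 -0.029  0.096  0.122  0.111 -0.336]
```

Call:
send_rows --commands "0.006 0 0 0.06 0 0; 0.006 0 0 0.06 0 0; 0.005 0 0 0.05 0 0; 0 0 0 0 0 0; 0 0 0 0 0 0; 0 0 0 0 0 0; 0 0 0 0 0 0; 0 0 0 0 0 0"

```text
t: 22.5
position: [0.6336, 0.0319, 0.1164]
tool_rot: [-0.079, 1.565, 0.075]
contact_force: [0.1, 0.2, 0.6]
gripper_width: 0.0269
```

```bash
python3 rd.py; python3 go.py
```

```text
eff6 [0.1575 0.1559 0.1558 0.1567] q6 -0.1632 Mz [0.178 0.193 0.168 0.155] mean wrench [-0.336  0.088  0.744 -0.008  0.112  0.174  0.156 -0.163]
 t 22.65 fix 0.0003 -0.0001 z 0.1164 q6 -0.163 F [-0.03  0.58  0.44] M [-0.009  0.135  0.155] w 0.0266
 toolx [ 0.0044 -0.0025 -1.    ] tooly yaw rel fix 1.5301
to axis at z.12 (cm, tool) [-0.36  0.01 -0.03] turn y,z 0.0041 0.0029
```

Call:
send_rows --commands "0 0 0 0 0 0; 0 0 0 0 0 0; 0 0 0 0 0 0; 0 0 0 0 0 0; 0 0 0 0 0 0; 0 0 0 0 0 0; 0 0 0 0 0 0; 0 0 0 0 0 0" --jaw 0

```text
t: 23.65
position: [0.6336, 0.032, 0.1161]
tool_rot: [-0.078, 1.565, 0.075]
contact_force: [-0.4, -1.2, -0.1]
gripper_width: 0.0856
```

Call:
send_rows --commands "-1 0 0 0 0 0; -2 0 0 0 0 0; -3 0 0 0 0 0; -3 0 0 0 0 0; -2 0 0 0 0 0; 0 0 0 0 0 0; 0 0 0 0 0 0; 0 0 0 0 0 0"

```text
t: 24.65
position: [0.6327, 0.0323, 0.2315]
tool_rot: [-0.078, 1.565, 0.075]
contact_force: [0.0, 0.9, 0.3]
gripper_width: 0.0854
```

```bash
python3 go.py;  python3 - <<'E'
from st import *
S=cam('scene')
p,d=vision.snapshot('wrist');cv2.imwrite('pics/w7.png',p[:,:,::-1])
p,d=vision.snapshot('scene');cv2.imwrite('pics/sc7.png',cv2.resize(p[190:290,290:410,::-1],None,fx=6,fy=6,interpolation=cv2.INTER_CUBIC))
E
```

```text
t 24.65 fix -0.0005 0.0003 z 0.2315 q6 -0.162 F [0.   0.95 0.34] M [-0.01  -0.025 -0.027] w 0.0854
 toolx [ 0.0046 -0.0022 -1.    ] tooly yaw rel fix 1.5293
to axis at z.12 (cm, tool) [ 1.115e+01 -0.000e+00  1.000e-02] turn y,z 0.0043 0.0027
```

View pics/w7.png

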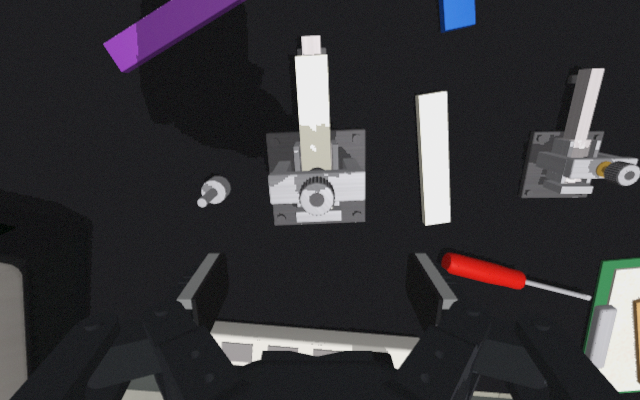

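View pics/sc7.png

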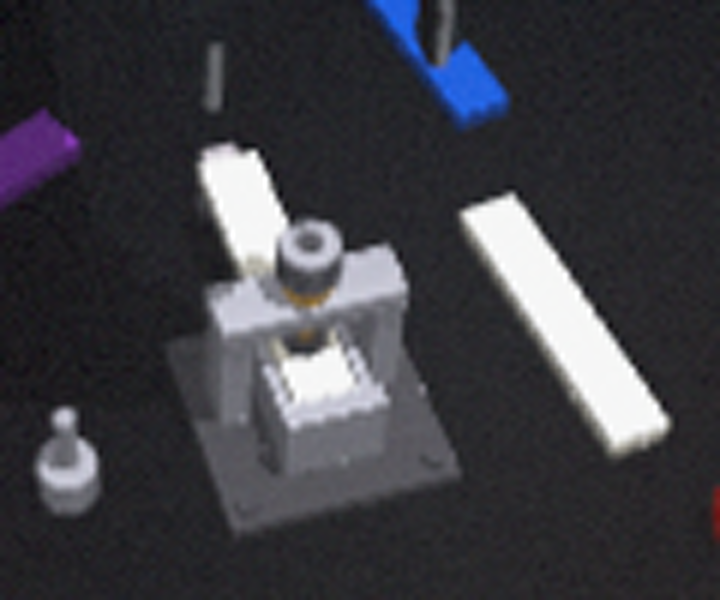

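```bash
python3 - <<'E'
from st import *
from station import workorder
C=cam('wrist')
for uv in [(296,57),(327,54)]:
    b=ray(C,uv,.046)[:2]-O;print((b@u).round(4),(b@v).round(4))
print(workorder.job_done())
E
```

```text
-0.1135 -0.0146
-0.1149 0.0136
the job is handed in; nothing more can be done
None
```

The bar is home against the end stop and clamped finger-tight. I handed the job in at about 25 s of the 72 s allowed; no verdict is reported.

- **Choosing the fixture:** I picked the middle one. Its base plate measured about 108 mm against the stated 110, within calibration error. The spare bar and spare screw also sit beside it as described.
- **Sliding the bar:** I pushed its near end with the shut fingertips until it stopped. An extra nudge moved it no further, and the side force stayed under 4 N. The near end then measured fixture x of -0.111 to -0.115 m across the wrist and scene views, against -0.115 m when fully home.
- **Tightening:** I gripped the thumbscrew head at 30 N and turned it clockwise about 2 rad. Free torque was about 0.04 N m. It rose at about 0.29 N m per rad once the foot met the bar, and I stopped at 0.156 N m by joint effort. The noisier wrist moment read 0.174 N m; both are inside the finger-tight range.
- **Letting go:** I opened the jaws and raised the tool about 115 mm. The near end still measured -0.1135 to -0.1149 m, and the neighbouring things looked undisturbed in the last views.

I could not measure the force of the bar on the rail; I inferred it only from the torque.

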